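# Squeeze the orange pencil case in between the white and green ones

### The arm

A 6-joint arm with a two-finger parallel gripper is mounted at the origin on the work surface. World frame = base frame: x ahead of the robot, y to its left, z up, the work surface at z = 0. Lengths are in m, angles in rad, forces in N, time in s.
With the tool pointing down it reaches from about 0.3 to 0.875 m from the base axis. Payload 6.4 kg.
Tool frame: the origin (TCP) lies between the finger pads; the fingertips stand 8 mm ahead of it and the grasp point (between the pads) lies 11 mm behind it; z points along the fingers, y is the direction in which the jaws open and shut (so a half turn about z gives the same grasp; the last joint's range is limited). The gripper opens to 85 mm and grips with 20 to 120 N. Pads are 22 mm wide; open, the fingers measure 114 mm over their backs; the gripper's body (76 mm by 85 mm) begins 54 mm behind the grasp point. The pads swing forward as they close: fully open they stand 13 mm farther back than shut.
Start: joints at [1.128, 0.181, 1.607, -0, 1.354, -0.206], TCP at [0.135, 0.559, 0.239] pointing down, gripper open.
Joint ranges: [-2.99, 2.99], [-0.89, 2.07], [0.3, 2.58], [-1.14, 4.28], [0, 2.63], [-3.12, 3.12]. Speed limits (rad/s): [2.57, 2.57, 3.01, 3.14, 3.14, 3.14].

### API

Orientations are given as a unit quaternion [w, x, y, z].
In Python, from bench import monitor, viewer, workorder, spotter gives the robot as it stands. The module is installed in compiled form; this text tells all that it offers.
- The arm moves only by the tool move_arm, never from a script. Its argument "motion" is a list of rows, each a list of 3 entries, a list of its own where there are three numbers: the shift along the tool's x, y, z in units of 60 mm (1.0 is 60 mm), then the turn, a rotation vector about the tool's x, y, z in units of 8 degrees (1.0 is 8 degrees), then the opening in per cent of the stroke, from 0 (shut) to 100 (fully open). In form: [[[dx, dy, dz], [rx, ry, rz], grip], ...]. A call has 1 to 10 rows; each row is the pose to reach, as a shift and turn from the pose commanded when the call began, along the tool's axes at that moment; what a row does not reach only later rows make up. A row lasts 1/8 s, in which the tool goes at most 62.5 mm and 10.7 degrees, less where a joint would pass 70% of its speed; a pose out of reach is approached as far as the arm can. A call with a gripper value outside its range is refused whole. The fingers move at their own pace and stop on an object; the grip force is fixed at half the most. Time passes only in rows, so rows that repeat a pose let the fingers close. It gives the time, the measured TCP pose, the force and the opening at its end, in the units of the state.
- monitor.get_obs(): the state, without advancing time (a new reading comes with each control period).
- viewer.camera(name): name is "scene" or "top" or "wrist"; returns the picture (384x512x3 uint8, blue, green, red); there is no depth.
- viewer.calibration(name): a dict with "fovy" (degrees; the focal length in pixels is half the picture's height over the tangent of half this angle, whatever the lens; pixels are square), "cx", "cy" (the principal point, pixels), "extrinsics" (4x4, takes a point from camera to world coordinates). Camera axes: x right, y down, z forward; pixel columns grow to the right and rows downward; lengths in m; the calibration is good to about 2 mm. A picture is of the moment at which its call begins: read the wrist's pose just before it. calibration takes no time and is no camera call; for the wrist camera it gives the pose at the moment of the call.
- workorder.hand_in(): hands the job in, once; it reports no verdict.
Trained networks look in the newest picture that a camera, given by its name, has taken for a name from the list of things; names that differ only in an ending like _2 or _b are one class to them, and where a whole thing is asked for, a point or a joint stands for the part that bears it (a point fixed in the world has none). Each returns a list of dicts, best first, with "score" (0 to 1); they miss things now and then, are a little off and sometimes report something else, mostly with a low value. They report only what shows in the picture. A call takes as long as a camera call. They do not tell look-alikes from the thing itself.
- spotter.search_frame(camera, name): "centre" ([column, row] as shares, 0 to 1, of the picture: columns of its width, rows of its height, amid what is visible of it).
- spotter.outline_of(camera, name): "region" (384x512 bool, what is visible of it) and "centre" ([column, row] as shares, 0 to 1, of the picture: columns of its width, rows of its height, amid what is visible of it).
The state is a dict: "time_s": time; "q": joint angles; "dq": joint speeds; "joint_efforts": joint torques, N m; "eef_pos": TCP position; "eef_rot": TCP orientation; "wrist_force": force on the tool from outside, world axes, zero at the start; "torque": the same for the moment, N m; "opening": opening from 0.0 (shut) to 1.0 (fully open).
Only numpy, scipy, OpenCV 4.12 (cv2) and the standard library are available. Lean on these libraries where they do the work, as an engineer would, in place of code of your own. Each camera call takes 0.05 s, during which the arm holds its last target. There are 200 camera calls.

### The job

Take the orange pencil case out of the cardboard delivery tray and slide it, upright and in line with its neighbours, down between the white case and the green case on the display rack, pushing the two apart with it, until it stands fully down on the rack's deck. Let go of it there, and leave the blue case standing where it is in the tray.

Things in the scene. Friction and masses are not known exactly. Their poses are not given: they have to be found in the camera images.
- orange_mid (a point): Centre of the loose orange pencil case, 175 to 350 g, standing in one of two cells of the cardboard tray (walls 50 mm high, floor 5 mm over the table, cells 90 mm apart). 105 mm along its x, 30 mm thick along y, 160 mm tall along z (up): top and underside 80 mm from this point. Over its top and bottom 16 mm it narrows to 14 mm thick. Pinch it across the thickness, near the top.
- blue_mid (a point): Centre of the blue pencil case, same shape and axes as the orange one, standing in the other cell of the same tray. A bystander: leave it.
- white_mid (a point): Centre of the white case, the middle one of three on the grey rack. 140 mm along its x, 30 mm thick along y, 95 mm tall (z up), bevelled like the orange; its underside, 47.5 mm below this point, is level with the flat deck (12 mm over the table). Rack cases only slide in grooves along their y, up to 18 mm either way, against about 1.5 N, and stay where pushed; they cannot lift or tip.
- green_mid (a point): Centre of the green case on the rack: size, axes and behaviour as the white one, parallel to it, about 48 mm from it along y to one side or the other, which leaves a gap of 14 to 22 mm, narrower than the orange case. A like black case stands on the white one's other side.
Not all that is in view belongs to the job. Leave any pink or purple look-alike of the part that bears orange_mid alone.

How it is judged:
At the end, for the whole second after the job is handed in: Orange case between white and green: within 50 mm of both centres, these two over 55 mm apart; underside within 6 mm of the deck; upright and in line within 10 degrees, within 20 mm lengthwise of the white case; at rest. Blue case within 30 mm of its start (horizontal distance between orange_mid and white_mid below 0.05 m and horizontal distance between orange_mid and green_mid below 0.05 m and x of orange_mid in the frame of white_mid between -0.02 and 0.02 m and z of orange_mid in the frame of white_mid below 0.0385 m and angle between orange_mid's own z axis and vertical below 0.175 rad and angle between the x axis of orange_mid and the x axis of white_mid, either way round below 0.175 rad and horizontal distance between white_mid and green_mid above 0.055 m and linear speed of orange_case below 0.02 m/s and distance of blue_mid from where it was at the start of the episode below 0.03 m); the robot touches nothing.
It fails at once if the blue case is moved by more than 30 mm or tipped by more than 20 degrees (distance of blue_mid from where it was at the start of the episode above 0.03 m or angle between blue_mid's own z axis and vertical above 0.35 rad).
It also fails if it takes over 40 s, if anything falls off the work surface, if the arm or the gripper's body presses on something with over 40 N, if the wrist force passes 120 N, or if a joint passes its speed limit or range.

## Working session

There is one attempt and no reset: what is moved stays moved. The work goes in short steps, Python scripts to look and compute and a tool call to move; the robot and the scene stay as the last step left them, time stands still between calls to the robot, and variables do not carry over. Pictures are saved under pics/ and viewed, about 8 in all and at most 12, crops included, and the job is handed in when it is done.

Besides the shell and the picture viewer there is one more tool, called after "Emit:" by a JSON object that holds its "method" and its "body". move_arm: Moves the arm, as the interface text tells. Its arguments: {"type":"object","properties":{"motion":{"type":"array","items":{"type":"array"}}},"required":["motion"]}

```bash
mkdir -p pics
cat > h.py <<'E'
import numpy as np,cv2
from bench import monitor,viewer,workorder,spotter
def K(n):
    c=viewer.calibration(n); f=192/np.tan(np.radians(c['fovy'])/2); return f,c['cx'],c['cy'],np.array(c['extrinsics'])
def ray(n,u,v):
    f,cx,cy,E=K(n); d=E[:3,:3]@np.array([(u-cx)/f,(v-cy)/f,1]); return E[:3,3],d
def onz(n,u,v,z):
    o,d=ray(n,u,v); return o+d*(z-o[2])/d[2]
def proj(n,p):
    f,cx,cy,E=K(n); q=E[:3,:3].T@(np.asarray(p)-E[:3,3]); return cx+f*q[0]/q[2],cy+f*q[1]/q[2]
E
python3 - <<'E'
from h import *
ims=[]
for n in['scene','top']:
    im=viewer.camera(n); cv2.imwrite(f'pics/{n}0.png',im); 
    print(n,K(n))
    for t in['orange_mid','blue_mid','white_mid','green_mid']:
        for r in spotter.outline_of(n,t)[:3]:
            m=r['region'].astype(np.uint8); ys,xs=np.nonzero(m)
            print(t,round(r['score'],2),np.array(r['centre'])*[512,384],m.sum(),cv2.minAreaRect(np.c_[xs,ys].astype(np.float32)))
o=monitor.get_obs();print(o)
E
```

```text
scene (np.float64(404.61054090212605), 261.55530288014353, 194.1006766415642, array([[-0.68669309,  0.60974336, -0.39581009,  0.89465253],
       [ 0.72689342,  0.56929817, -0.38409054,  0.44706512],
       [-0.0088627 , -0.55146407, -0.83415156,  1.05820573],
       [ 0.        ,  0.        ,  0.        ,  1.        ]]))
orange_mid 0.8 [236.6976 154.9056] 1127 ((238.34823608398438, 154.79391479492188), (30.013893127441406, 50.75796127319336), 47.290611267089844)
orange_mid 0.65 [193.6896 181.9008] 1069 ((193.0081787109375, 181.0901641845703), (27.2718563079834, 50.06242752075195), 39.80556869506836)
orange_mid 0.65 [224.512  104.9088] 605 ((226.42520141601562, 103.50374603271484), (55.08119583129883, 12.883906364440918), 87.1375961303711)
blue_mid 0.6 [165.4784 168.    ] 1049 ((168.00001525878906, 168.50001525878906), (28.991374969482422, 45.96194076538086), 45.0)
blue_mid 0.44 [263.4752 243.4944] 971 ((263.7599792480469, 243.3199920654297), (18.0, 60.40000534057617), 36.869895935058594)
white_mid 0.82 [280.0128 255.0912] 978 ((278.6729736328125, 252.76214599609375), (17.71867370605
[... 1350 characters left out ...]
50586)
{'time_s': 0.5, 'q': array([ 1.12771088e+00,  1.80835692e-01,  1.60704586e+00, -1.27353674e-05,
        1.35379929e+00, -2.06297977e-01]), 'dq': array([-1.00004521e-03, -1.99091750e-04, -8.16091086e-04,  9.93536459e-05,
        4.50908662e-04, -9.12549778e-04]), 'joint_efforts': array([-1.27507454e-03, -4.44434524e+01, -3.51370382e+01, -3.89884390e-04,
        1.84279328e-03,  3.69159721e-06]), 'eef_pos': array([0.13486459, 0.55894813, 0.23924617]), 'eef_rot': array([-8.17239102e-06,  1.18115978e-01,  9.92999805e-01, -4.37709706e-05]), 'wrist_force': array([ 0.64529847, -0.30115495,  0.58584363]), 'torque': array([ 0.00078135,  0.00747164, -0.01706624]), 'opening': 1.0035431299497124}
```

```bash
python3 -c "
import cv2,numpy as np
a=cv2.imread('pics/scene0.png');b=cv2.imread('pics/top0.png')
cv2.imwrite('pics/top0b.png',cv2.resize(b,(800,600)));cv2.imwrite('pics/scene0b.png',cv2.resize(a,(800,600)))"
```

```text
(no output)
```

View pics/top0b.png

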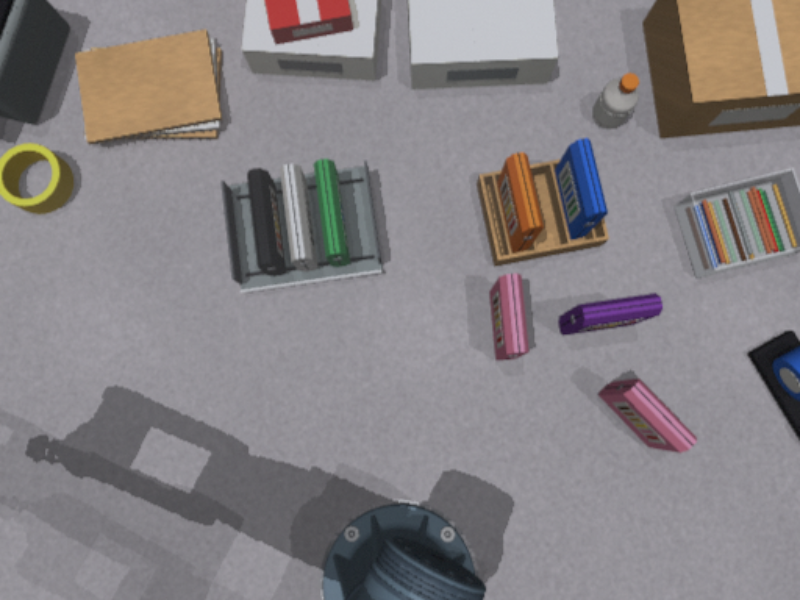

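View pics/scene0b.png

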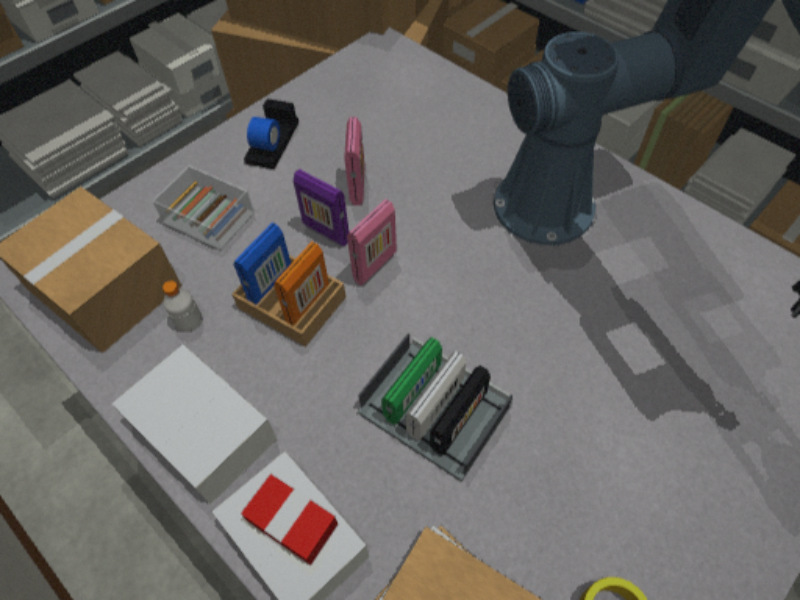

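Top view (800 px scale): the orange case is at (520,200) and the blue at (580,190) in the tray. On the rack, left to right, are black (265,220), white (297,215) and green (332,210). The pink and purple look-alikes lie elsewhere. Next I'll fit box models to the masks.

```bash
cat > fit.py <<'E'
from h import *
from scipy.optimize import minimize
def hull(L,H,zb,b=.016):
    P=[]
    for x in(-L/2,L/2):
        for (y,z) in[(.007,0),(.015,b),(.015,H-b),(.007,H)]:
            P+=[(x,y,zb+z),(x,-y,zb+z)]
    return np.array(P)
def render(n,P,p,cal):
    f,cx,cy,E=cal; c,s=np.cos(p[2]),np.sin(p[2])
    W=np.c_[P[:,0]*c-P[:,1]*s+p[0],P[:,0]*s+P[:,1]*c+p[1],P[:,2]]
    q=(W-E[:3,3])@E[:3,:3]; uv=np.c_[cx+f*q[:,0]/q[:,2],cy+f*q[:,1]/q[:,2]]
    m=np.zeros((384*4,512*4),np.uint8)
    cv2.fillConvexPoly(m,cv2.convexHull(((uv+.5)*4*16).astype(np.int32)),1,shift=4)
    return cv2.resize(m.astype(np.float32),(512,384),interpolation=cv2.INTER_AREA)
def fit(masks,P,p0):
    cal={n:K(n) for n in masks}
    def cost(p):
        t=0
        for n,m in masks.items():
            r=render(n,P,p,cal[n]); t+=1-np.minimum(r,m).sum()/np.maximum(r,m).sum()
        return t/len(masks)
    best=None
    for a in(-.15,.0,.15):
        s=np.array(p0)+[0,0,a]
        r=minimize(cost,s,method='Nelder-Mead',options=dict(initial_simplex=[s,s+[.015,0,0],s+[0,.015,0],s+[0,0,.1]],xatol=1e-4,fatol=1e-5))
        if best is None or r.fun<best.fun: best=r
    return best
E
cat > f0.py <<'E'
from fit import *
M={}
for n in['scene','top']:
    viewer.camera(n)
    for t in['orange_mid','blue_mid','white_mid','green_mid']:
        M[t,n]=spotter.outline_of(n,t)[:1]
for t,u,H,L,zb in[('orange_mid',(332,128),.16,.105,.005),('blue_mid',(371,120),.16,.105,.005),('white_mid',(191,138),.095,.14,.012),('green_mid',(211,135),.095,.14,.012)]:
    p=onz('top',*u,zb+H*.7); 
    print(t,p)
    good={}
    for n in['top','scene']:
        if M[t,n]:
            r=M[t,n][0]; uv=proj(n,[p[0],p[1],zb+H/2]); c=np.array(r['centre'])*[512,384]
            print(n,np.round(uv),c)
            if np.hypot(*(uv-c))<20:good[n]=r['region'].astype(np.float32)
    for g in([[k] for k in good]+([list(good)] if len(good)>1 else [])):
        b=fit({k:good[k] for k in g},hull(L,H,zb),[p[0],p[1],0.15]); print(g,b.x,round(b.fun,3))
E
python3 f0.py
```

```text
orange_mid [ 0.54292712 -0.16723693  0.117     ]
top [330. 132.] [414.6176 263.8848]
scene [195. 185.] [205.4144 130.5984]
blue_mid [ 0.56159179 -0.25375861  0.117     ]
top [368. 124.] [370.3808 122.4192]
scene [171. 172.] [164.608  168.8832]
['top'] [ 0.56820066 -0.25947451  0.23751768] 0.079
['scene'] [ 0.56273764 -0.26176503  0.24726027] 0.172
['top', 'scene'] [ 0.56526095 -0.25812762  0.2234283 ] 0.135
white_mid [0.52905005 0.14959726 0.0785    ]
top [192. 140.] [189.696  140.0832]
scene [278. 253.] [278.784  254.0928]
['top'] [0.53038061 0.1533158  0.15845772] 0.068
['scene'] [0.52798689 0.15121104 0.14896535] 0.051
['top', 'scene'] [0.5292289  0.15243565 0.15073413] 0.072
green_mid [0.53632908 0.10401162 0.0785    ]
top [212. 137.] [215.0912 136.8192]
scene [264. 244.] [264.3968 245.184 ]
['top'] [0.53817865 0.10347058 0.16392648] 0.084
['scene'] [0.53577598 0.10321328 0.14859716] 0.051
['top', 'scene'] [0.53696757 0.1034998  0.15616038] 0.071
```

Emit:
{"method": "move_arm", "body": {"motion": [[[-9.53,-10.2,-1.0],[0,0,-3.35],85],[[-9.53,-10.2,-1.0],[0,0,-3.35],85],[[-9.53,-10.2,-1.0],[0,0,-3.35],85],[[-9.53,-10.2,-1.0],[0,0,-3.35],85],[[-9.53,-10.2,-1.0],[0,0,-3.35],85],[[-9.53,-10.2,-1.0],[0,0,-3.35],85],[[-9.53,-10.2,-1.0],[0,0,-3.35],85],[[-9.53,-10.2,-1.0],[0,0,-3.35],85],[[-9.53,-10.2,-1.0],[0,0,-3.35],85],[[-9.53,-10.2,-1.0],[0,0,-3.35],85]]}}

```text
time_s: 2.25
eef_pos: [0.4392, 0.0205, 0.2841]
eef_rot: [0.001, -0.115, 0.993, -0.0]
wrist_force: [1.7, 0.6, 1.1]
opening: 0.853
```

```bash
cat > g.py <<'E'
import sys
from h import *
from scipy.spatial.transform import Rotation as R
def goal(p,yaw):  # tool y along case y (yaw from x); tool x = -(cos,sin)
    o=monitor.get_obs(); q=o['eef_rot']; A=R.from_quat([q[1],q[2],q[3],q[0]])
    c,s=np.cos(yaw),np.sin(yaw)
    G=R.from_matrix(np.array([[-c,-s,0],[-s,c,0],[0,0,-1]]))
    print('t',o['time_s'],'pos',np.round(o['eef_pos'],4),'shift',np.round(A.inv().apply(np.array(p)-o['eef_pos'])/.06,3),'turn',np.round(np.degrees((A.inv()*G).as_rotvec())/8,3),'F',np.round(o['wrist_force'],1),'op',round(o['opening'],3))
if __name__=='__main__': a=list(map(float,sys.argv[1:])); goal(a[:3],a[3])
E
python3 g.py .53 -.168 .30 .23
```

```text
t 2.25 pos [0.4392 0.0205 0.2841] shift [-0.757 -3.404 -0.263] turn [-0.002  0.01   0.003] F [1.7 0.6 1.1] op 0.853
```

Emit:
{"method": "move_arm", "body": {"motion": [[[-0.757,-3.404,-0.263],[0,0,0],85],[[-0.757,-3.404,-0.263],[0,0,0],85],[[-0.757,-3.404,-0.263],[0,0,0],85],[[-0.757,-3.404,-0.263],[0,0,0],85],[[-0.757,-3.404,-0.263],[0,0,0],85],[[-0.757,-3.404,-0.263],[0,0,0],85]]}}

```text
time_s: 3.0
eef_pos: [0.529, -0.1651, 0.299]
eef_rot: [-0.0, -0.115, 0.993, 0.0]
wrist_force: [-0.7, 0.4, -0.7]
opening: 0.848
```

```bash
cat > f1.py <<'E'
from fit import *
import sys
for n in ['wrist','top','scene']:
    im=viewer.camera(n)
    if n=='wrist': cv2.imwrite('pics/w1.png',im); print(K(n)[3][:3,3])
    for t,p in[('orange_mid',[.547,-.17,.085]),('blue_mid',[.566,-.259,.085])]:
        rs=spotter.outline_of(n,t); uv=np.array(proj(n,p))
        print(n,t,uv.round(),[(round(r['score'],2),(np.array(r['centre'])*[512,384]).round()) for r in rs])
        rs=[r for r in rs if np.hypot(*(uv-np.array(r['centre'])*[512,384]))<(80 if n=='wrist' else 20)]
        if rs:
            b=fit({n:rs[0]['region'].astype(np.float32)},hull(.105,.16,.005),[p[0],p[1],.2]); print('  fit',b.x,round(b.fun,3))
E
python3 f1.py; python3 g.py .547 -.17 .30 .23
```

```text
[ 0.45809395 -0.18239733  0.43288859]
wrist orange_mid [250. 174.] [(0.95, array([249., 183.])), (0.89, array([306.,  36.])), (0.79, array([179.,   7.]))]
  fit [ 0.5437552  -0.17074307  0.19607244] 0.022
wrist blue_mid [169. 173.] [(0.91, array([161., 174.]))]
  fit [ 0.56417841 -0.25847981  0.19875909] 0.054
top orange_mid [331. 130.] [(0.81, array([417., 262.])), (0.73, array([388., 200.]))]
top blue_mid [370. 122.] [(0.84, array([371., 111.]))]
  fit [ 0.57967527 -0.25356453 -0.2653401 ] 0.78
scene orange_mid [193. 185.] [(0.85, array([193., 182.])), (0.84, array([238., 156.])), (0.61, array([212., 138.])), (0.59, array([224., 108.]))]
  fit [ 0.54010419 -0.17429549  0.253429  ] 0.141
scene blue_mid [169. 172.] [(0.92, array([165., 169.]))]
  fit [ 0.56217098 -0.26320532  0.1842791 ] 0.132
t 3.45 pos [ 0.5293 -0.1655  0.2994] shift [-0.27 -0.14 -0.01] turn [-0.001  0.001  0.01 ] F [0.1 0.2 0.2] op 0.851
```

View pics/w1.png

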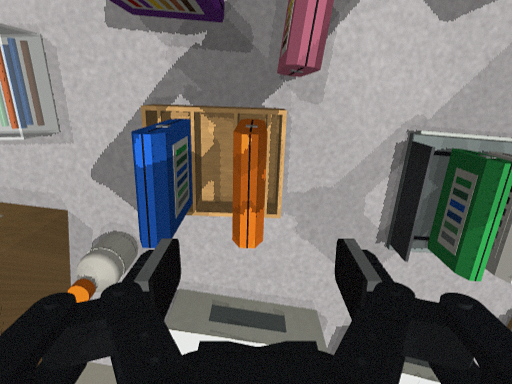

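Wrist view: the orange case stands at (249,183) and the blue at (161,180) in the tray, with the gripper clear. The wrist fit is tight (IoU 0.98). Next I'll descend and grip.

```bash
python3 g.py .5438 -.1707 .125 .205
```

```text
t 3.45 pos [ 0.5293 -0.1655  0.2994] shift [-0.215 -0.139  2.907] turn [-0.001  0.001  0.19 ] F [0.1 0.2 0.2] op 0.851
```

Emit:
{"method": "move_arm", "body": {"motion": [[[-0.215,-0.139,0.3],[0,0,0.19],85],[[-0.215,-0.139,0.8],[0,0,0.19],85],[[-0.215,-0.139,1.4],[0,0,0.19],85],[[-0.215,-0.139,2.0],[0,0,0.19],85],[[-0.215,-0.139,2.5],[0,0,0.19],85],[[-0.215,-0.139,2.8],[0,0,0.19],85],[[-0.215,-0.139,2.907],[0,0,0.19],85],[[-0.215,-0.139,2.907],[0,0,0.19],85]]}}

```text
time_s: 4.45
eef_pos: [0.5442, -0.1712, 0.1253]
eef_rot: [0.0, -0.102, 0.995, -0.0]
wrist_force: [0.2, 0.0, 1.1]
opening: 0.85
```

Emit:
{"method": "move_arm", "body": {"motion": [[[0,0,0],[0,0,0],50],[[0,0,0],[0,0,0],30],[[0,0,0],[0,0,0],10],[[0,0,0],[0,0,0],0],[[0,0,0],[0,0,0],0],[[0,0,0],[0,0,0],0]]}}

```text
time_s: 5.2
eef_pos: [0.5445, -0.1712, 0.126]
eef_rot: [0.001, -0.102, 0.995, -0.0]
wrist_force: [0.4, 1.5, 5.9]
opening: 0.341
```

Emit:
{"method": "move_arm", "body": {"motion": [[[0,0,-0.4],[0,0,0],0],[[0,0,-1.0],[0,0,0],0],[[0,0,-1.7],[0,0,0],0],[[0,0,-2.4],[0,0,0],0],[[0,0,-2.9],[0,0,0],0],[[0,0,-3.2],[0,0,0],0],[[0,0,-3.2],[0,0,0],0]]}}

```text
time_s: 6.08
eef_pos: [0.5441, -0.1712, 0.3174]
eef_rot: [0.001, -0.102, 0.995, -0.0]
wrist_force: [0.1, -0.2, -3.1]
opening: 0.345
```

```bash
python3 g.py .533 .128 .31 .153
```

```text
t 6.075 pos [ 0.5441 -0.1712  0.3174] shift [-0.831  4.921  0.12 ] turn [-0.007  0.008  0.368] F [ 0.1 -0.2 -3.1] op 0.345
```

Emit:
{"method": "move_arm", "body": {"motion": [[[-0.1,0.6,0.02],[0,0,0.05],0],[[-0.22,1.3,0.04],[0,0,0.1],0],[[-0.34,2.0,0.06],[0,0,0.15],0],[[-0.46,2.7,0.08],[0,0,0.2],0],[[-0.58,3.4,0.1],[0,0,0.25],0],[[-0.7,4.1,0.12],[0,0,0.3],0],[[-0.79,4.65,0.12],[0,0,0.368],0],[[-0.831,4.92,0.12],[0,0,0.368],0],[[-0.831,4.92,0.12],[0,0,0.368],0],[[-0.831,4.92,0.12],[0,0,0.368],0]]}}

```text
time_s: 7.32
eef_pos: [0.5327, 0.1271, 0.3091]
eef_rot: [-0.0, -0.076, 0.997, -0.0]
wrist_force: [0.2, 0.2, -3.4]
opening: 0.342
```

```bash
cat > f2.py <<'E'
from fit import *
import sys
tag=sys.argv[1]; zb=monitor.get_obs()['eef_pos'][2]-.1255+.005; q=monitor.get_obs()['eef_pos']
print('zb',zb)
for n in ['wrist','top','scene']:
    im=viewer.camera(n); cv2.imwrite(f'pics/{n}{tag}.png',im)
    for t,p,a in[('white_mid',[.529,.152,.0595],(.14,.095,.012)),('green_mid',[.537,.1035,.0595],(.14,.095,.012)),('orange_mid',[q[0],q[1],zb+.08],(.105,.16,zb))]:
        rs=spotter.outline_of(n,t); uv=np.array(proj(n,p))
        rs=[r for r in rs if np.hypot(*(uv-np.array(r['centre'])*[512,384]))<(90 if n=='wrist' else 25)]
        if rs:
            b=fit({n:rs[0]['region'].astype(np.float32)},hull(*a),[p[0],p[1],.15]); print(n,t,round(rs[0]['score'],2),b.x.round(4),round(b.fun,3))
E
python3 f2.py 2; python3 g.py .533 .128 .31 .153
```

```text
zb 0.1885886003572111
wrist white_mid 0.86 [0.528  0.1513 0.164 ] 0.745
wrist green_mid 0.8 [0.5365 0.1    0.1163] 0.731
wrist orange_mid 0.84 [0.5324 0.1262 0.1461] 0.156
top white_mid 0.6 [0.4967 0.1472 0.3146] 0.738
top green_mid 0.92 [0.5386 0.1039 0.1501] 0.038
top orange_mid 0.9 [0.4638 0.095  0.4156] 0.772
scene white_mid 0.77 [0.5275 0.1516 0.1593] 0.04
scene green_mid 0.64 [0.5377 0.1054 0.1118] 0.265
scene orange_mid 0.96 [0.5327 0.128  0.158 ] 0.309
t 7.925 pos [0.5327 0.1281 0.3097] shift [-0.004 -0.002 -0.005] turn [-0.  0. -0.] F [ 0.7 -0.  -2.8] op 0.341
```

View pics/wrist2.png

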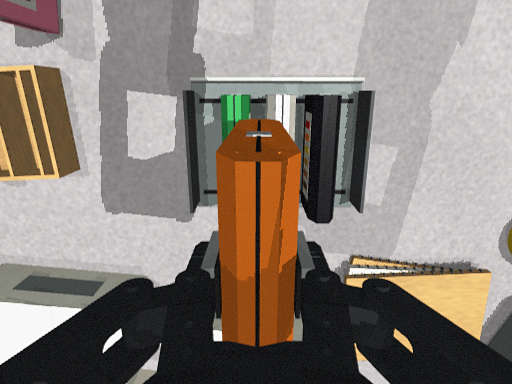

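Run:
```python
from h import *
def W(c,yaw,x,y,z):
    c_,s=np.cos(yaw),np.sin(yaw); return [c[0]+x*c_-y*s,c[1]+x*s+y*c_,z]
for nm,c in[('white',(.5285,.1519)),('green',(.5375,.1036))]:
    for x in(-.07,-.055):
        print(nm,x,[np.round(proj('wrist',W(c,.153,x,y,z)),1) for y,z in[(-.015,.091),(-.007,.107),(.007,.107),(.015,.091)]])
o=monitor.get_obs()['eef_pos']
zb=.1886
for x in(-.0525,.0525): print('orange',[np.round(proj('wrist',W(o,.153,x,y,z)),1) for y,z in[(-.015,zb+.144),(-.007,zb+.16),(.007,zb+.16),(.015,zb+.144),(-.007,zb),(.007,zb)]])
im=cv2.imread('pics/wrist2.png'); c=cv2.resize(im[70:220,180:380],(800,600),interpolation=cv2.INTER_CUBIC); cv2.imwrite('pics/c2.png',c)
```

```text
white -0.07 [array([267. ,  93.5]), array([275.4,  93.7]), array([289.3,  93.7]), array([295.4,  93.5])]
white -0.055 [array([266.9, 108.2]), array([275.2, 109. ]), array([288.9, 109. ]), array([295. , 108.2])]
green -0.07 [array([220.5,  95.1]), array([226.7,  95.3]), array([240.6,  95.3]), array([248.9,  95.1])]
green -0.055 [array([221. , 109.7]), array([227.1, 110.5]), array([240.8, 110.5]), array([249. , 109.7])]
orange [array([216.9, 152.4]), array([236.9, 162.1]), array([283.3, 162.1]), array([302.7, 152.4]), array([249.6, 118.6]), array([267.5, 118.6])]
orange [array([225.6, 386.2]), array([241.9, 421.8]), array([277.2, 421.8]), array([293.1, 386.2]), array([250.5, 241. ]), array([266.5, 241. ])]
```

View pics/c2.png

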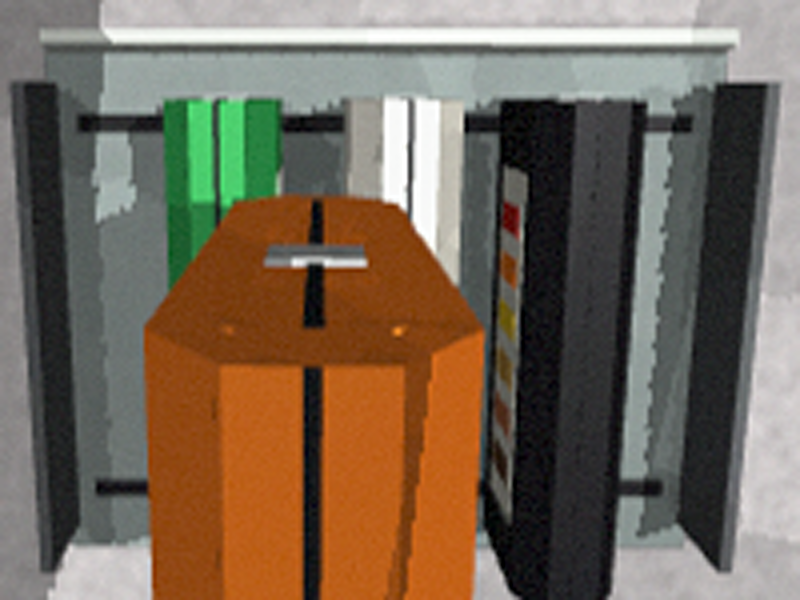

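The wrist crop agrees with the model to about 1 px: the green right edge is at 250, the white left edge at 266.5, and the orange seam at 259, so it is centred over the gap. Going down.

Emit:
{"method": "move_arm", "body": {"motion": [[[0,0,0.4],[0,0,0],0],[[0,0,0.8],[0,0,0],0],[[0,0,1.1],[0,0,0],0],[[0,0,1.3],[0,0,0],0],[[0,0,1.5],[0,0,0],0],[[0,0,1.7],[0,0,0],0],[[0,0,1.85],[0,0,0],0],[[0,0,2.0],[0,0,0],0],[[0,0,2.1],[0,0,0],0],[[0,0,2.1],[0,0,0],0]]}}

```text
time_s: 9.18
eef_pos: [0.5322, 0.128, 0.1827]
eef_rot: [-0.001, -0.076, 0.997, -0.0]
wrist_force: [-0.4, -0.6, -3.2]
opening: 0.343
```

```bash
python3 g.py .533 .128 .1325 .153; python3 -c "
from h import *
cv2.imwrite('pics/s3.png',cv2.resize(viewer.camera('scene')[190:310,190:350],(800,600)))"
```

```text
t 9.175 pos [0.5322 0.128  0.1827] shift [-0.015 -0.003  0.837] turn [ 0.    -0.011 -0.   ] F [-0.4 -0.6 -3.2] op 0.343
```

View pics/s3.png

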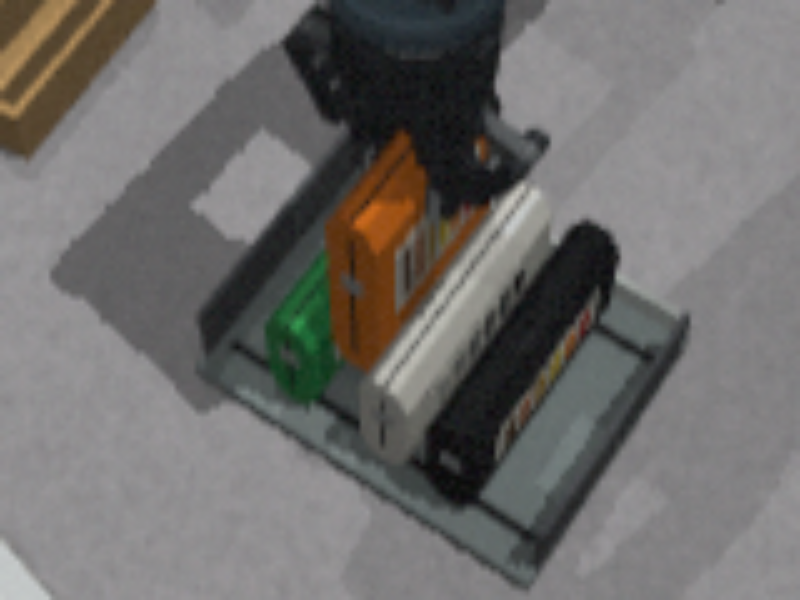

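The orange case is going down between green (300,330) and white (460,320), upright, with no odd forces. I'll continue to the deck.

Emit:
{"method": "move_arm", "body": {"motion": [[[0,0,0.15],[0,0,0],0],[[0,0,0.3],[0,0,0],0],[[0,0,0.45],[0,0,0],0],[[0,0,0.58],[0,0,0],0],[[0,0,0.68],[0,0,0],0],[[0,0,0.76],[0,0,0],0],[[0,0,0.81],[0,0,0],0],[[0,0,0.83],[0,0,0],0],[[0,0,0.83],[0,0,0],0]]}}

```text
time_s: 10.35
eef_pos: [0.5326, 0.1282, 0.1337]
eef_rot: [-0.0, -0.076, 0.997, 0.0]
wrist_force: [0.4, 0.8, -4.3]
opening: 0.343
```

```bash
python3 g.py .533 .128 .1325 .153
```

```text
t 10.35 pos [0.5326 0.1282 0.1337] shift [-0.006 -0.004  0.02 ] turn [ 0.001 -0.001  0.   ] F [ 0.4  0.8 -4.3] op 0.343
```

Emit:
{"method": "move_arm", "body": {"motion": [[[0,0,0.02],[0,0,0],0],[[0,0,0.04],[0,0,0],0],[[0,0,0.06],[0,0,0],0],[[0,0,0.06],[0,0,0],0]]}}

```text
time_s: 10.85
eef_pos: [0.5332, 0.1283, 0.133]
eef_rot: [0.001, -0.077, 0.997, -0.0]
wrist_force: [-7.9, 1.2, 16.6]
opening: 0.341
```

Firm deck contact at the expected height (+17 N). Releasing now, then retreating upward.

Emit:
{"method": "move_arm", "body": {"motion": [[[0,0,0.02],[0,0,0],50],[[0,0,0.0],[0,0,0],70],[[0,0,0],[0,0,0],70],[[0,0,0],[0,0,0],70],[[0,0,-0.5],[0,0,0],70],[[0,0,-1.2],[0,0,0],70],[[0,0,-2.0],[0,0,0],70],[[0,0,-2.8],[0,0,0],70],[[2.0,0,-3.2],[0,0,0],70],[[2.0,0,-3.2],[0,0,0],70]]}}

```text
time_s: 12.1
eef_pos: [0.413, 0.1096, 0.3227]
eef_rot: [0.0, -0.076, 0.997, -0.0]
wrist_force: [-0.3, -0.5, 1.4]
opening: 0.705
```

```bash
cat > f3.py <<'E'
from fit import *
for n in ['wrist','top','scene']:
    im=viewer.camera(n); cv2.imwrite(f'pics/{n}4.png',im)
    for t,p,a in[('white_mid',[.527,.16,.0595],(.14,.095,.012)),('green_mid',[.538,.096,.0595],(.14,.095,.012)),('orange_mid',[.533,.128,.092],(.105,.16,.012)),('blue_mid',[.565,-.2585,.085],(.105,.16,.005))]:
        rs=spotter.outline_of(n,t); uv=np.array(proj(n,p))
        rs=[r for r in rs if np.hypot(*(uv-np.array(r['centre'])*[512,384]))<(60 if n=='wrist' else 20)]
        if rs:
            b=fit({n:rs[0]['region'].astype(np.float32)},hull(*a),[p[0],p[1],.15]); print(n,t,round(rs[0]['score'],2),b.x.round(4),round(b.fun,3))
a=cv2.imread('pics/wrist4.png');b=cv2.imread('pics/scene4.png')[140:332,150:406]
cv2.imwrite('pics/v4.png',cv2.resize(np.vstack([a,cv2.resize(b,(512,384))]),(400,600)))
E
python3 f3.py; python3 g.py .533 .128 .3 .153
```

```text
wrist white_mid 0.69 [0.5254 0.1592 0.1726] 0.12
wrist green_mid 0.86 [0.5375 0.0973 0.1386] 0.098
wrist orange_mid 0.64 [0.5346 0.1279 0.1504] 0.024
top green_mid 0.63 [0.539  0.0996 0.1417] 0.439
top blue_mid 0.67 [ 0.5661 -0.2575  0.1861] 0.089
scene white_mid 0.55 [0.5251 0.1585 0.173 ] 0.087
scene green_mid 0.69 [0.5399 0.0889 0.3202] 0.515
scene orange_mid 0.9 [0.5319 0.128  0.1653] 0.217
scene blue_mid 0.98 [ 0.5626 -0.2596  0.2305] 0.159
t 12.85 pos [0.4143 0.1099 0.322 ] shift [-2.002 -0.003  0.365] turn [ 0.001 -0.005  0.   ] F [-0.2  0.3  0.9] op 0.699
```

View pics/v4.png

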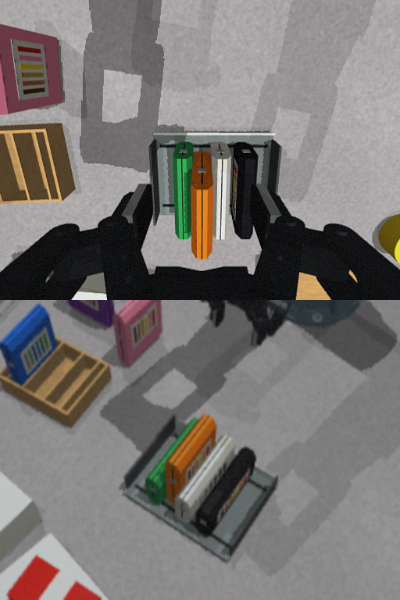

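The orange case stands upright between green and white, with the gripper clear and the blue case still in the tray. White–green spacing is about 63 mm. Handing in.

```bash
python3 -c "
from h import *
print(workorder.hand_in())"
```

```text
the job is handed in; nothing more can be done
None
```

The orange case is standing on the rack's deck between the white and green cases, and I've handed the job in at about 13 s of the 40 s allowed. The hand-in reports no verdict, so the checks below are my own measurements.

I found the cases by fitting box models to the camera outlines, gripped the orange one near its top, and lowered it into the gap. It met the deck at the expected height with about 17 N; I then released it and backed the gripper clear.

**Final checks:**
- **Orange:** at (0.535, 0.128), in line with the white case to about 1–2 degrees. I judged it upright and fully down from the picture and the contact height.
- **Neighbours:** white at (0.525, 0.159) and green at (0.538, 0.097), about 63 mm apart. The orange is about 31–33 mm from each.
- **Blue:** still standing in the tray, within about 5 mm of its first measured position.

**Disagreements:** some fits from the top and scene cameras were poor, with low overlap for green and orange and no fit at all for orange or white from the top. I relied on the wrist camera and the picture instead.

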